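# Jack up the front of a reflow oven and hold it on the handle

## Task

The reflow oven's front feet have to be changed: thread the plain steel spacer collar and then the rubber-faced saddle ring, flange up, down the post on the jack's toe, each fully home, and set the jack on the bench with its saddle centred under the round pad of the jacking lug on the oven's front rail. Then take hold of the jack handle and pump it until the oven's front stands at least 6 mm above its start, and finish while still holding the handle down, because this jack has no holding pawl and sinks when the handle comes up. Do not touch the oven with the robot, and leave everything else on the bench where it is.

Things in the scene. Friction and masses are not known exactly. Their poses are not given: they have to be found in the camera images.
- jack: lever jack, 0.8 kg, loose. Origin on the bench under its column, x axis towards the toe, z up. Base plate 70 wide, 8 mm thick, x -125 to +100 mm. Column 36 x 36 mm, top 88 mm up, centred on the origin: grip its top 30 mm across y to slide the jack (about 6 N). Toe 30 mm wide, projects to x +95 mm, carries a post at x +75 mm. Handle slopes up and back (-x) from its pivot at x -26, z +56 mm
- toe (a joint): height of the jack's toe above its lowest place, 0 to 0.030 m. Pushing the handle down raises it by a pawl on a bar with 5.5 mm teeth, 8 to 14 mm for a full stroke; as the handle comes up again the pawl clicks back over the teeth. Friction holds the unloaded toe where it was pumped to, but a loaded toe sinks with the rising handle until the load stands on its own feet again
- handle (a joint): angle of the jack handle, 0 at its top stop to 0.61 rad pushed fully down (nearly level); only strokes that start near the top gain all the teeth. A light spring, and the load, push it up; pushing takes 3 to 12 N at the grip
- handle_grip (a point): middle of the handle's black rubber grip, a round bar 21 mm thick, 75 mm long, its raised end 175 mm above the bench, best gripped from above across the jack's y axis. It moves on an arc of 165 mm about the pivot, in the jack's x-z plane: at handle angle q it is at x = -26 - 165 cos(0.56 - q), z = 56 + 165 sin(0.56 - q) mm in the jack's frame
- post (a point): root of the post, on the toe's top face, 20 mm above the bench with the toe lowest. Post upright, 14 mm thick, 24 mm high, its top 6 mm tapered to 6 mm. The rings go over it and rest on the toe here; the column's face is 49 mm away, towards the handle
- spacer: spacer collar: plain steel ring, outside 38 mm, bore 18 mm, 14 mm high, about 0.09 kg; origin at the middle of its underside, z up
- saddle: saddle ring: 12 mm high, bore 18 mm, stepped: steel lower half 40 mm across, black rubber-faced flange 48 mm across as its upper 6 mm, about 0.09 kg; lies flange up; origin at the middle of its underside, z up. It goes above the spacer
- oven: reflow oven, white box 290 deep x 310 wide x 170 mm high on a dark steel frame on four feet (frame's underside 50 mm, oven's top 240 mm above the bench), 5 to 7 kg, loose. Origin on the bench under the middle; its -x axis points out of the front. A flat jacking lug 46 mm wide, top 70 mm above the bench, projects 58 mm from the middle of the front rail
- lift_pad (a point): lift point: middle of the underside of the round pad, 30 mm across, under the jacking lug (its round bolt head shows on top of the lug); 188 mm in front of the oven's origin, 58 mm above the bench. The front rail begins 38 mm behind it. With both rings on the lowered toe the saddle's top is 46 mm above the bench and passes under. The jack comes from the front, x axes alike
- spare_foot: spare levelling foot, rubber disc 38 mm across with an upright steel stud, 46 mm high; origin at the middle of its underside; a bystander
- solder_reel: solder reel standing on its flange, 60 mm across, 46 mm high; origin at the middle of its underside; a bystander
- spanner: open-ended spanner lying on the bench; a bystander
- driver: screwdriver lying on the bench; a bystander
- flux_bottle: flux bottle, 40 mm across, 110 mm high; origin at the middle of its underside; a bystander
- tip_cleaner: round black tin with brass wool, 68 mm across, 50 mm high; origin at the middle of its underside; a bystander
Things that resemble listed ones, but are neither listed nor needed, are in the scene too. There is more than one size of the saddle; the job needs the largest.

How it is judged:
On the way, in this order (a step that is already met when the one before it is completed fails the run):
1. the spacer collar is fully home on the jack's post (z of spacer in the frame of post between -0.0025 and 0.0025 m and horizontal distance between spacer and post below 0.004 m and angle between spacer's own z axis and vertical below 0.12 rad), for 0.2 s.
2. the saddle ring is fully home on the post, on top of the spacer (all of step 1 and z of saddle in the frame of post between 0.0115 and 0.0165 m and horizontal distance between saddle and post below 0.004 m and angle between saddle's own z axis and vertical below 0.12 rad), for 0.2 s.
3. the jack stands flat on the bench with the saddle centred under the lift pad, the oven still on its feet (all of step 2 and angle between jack's own z axis and vertical below 0.05 rad and height (world z) of jack below 0.005 m and horizontal distance between saddle and lift_pad below 0.012 m and height (world z) of lift_pad below 0.06 m), for 0.2 s.
At the end, for the whole second after the job is handed in: Fingers hold the handle down (over 3 N, at 0.40 rad or more); lift pad at least 64 mm above the bench (6 mm up), carried by the saddle (over 8 N), centred within 12 mm; spacer and saddle home within 2.5 mm; jack flat on the bench; oven still, within 30 mm of its start (all of step 2 and angle between jack's own z axis and vertical below 0.05 rad and height (world z) of jack below 0.005 m and horizontal distance between saddle and lift_pad below 0.012 m and height (world z) of lift_pad above 0.064 m and contact force between saddle and oven above 8 N and value of joint handle above 0.4 rad and contact force between the fingers and handle above 3 N and velocity of joint handle below 0.1 rad/s and linear speed of oven below 0.02 m/s and distance of oven from where it was at the start of the episode below 0.03 m); the arm keeps its last pose, push and grip.
It fails at once if the robot touches the oven (contact force between any of the fingers, the arm and oven above 1 N).
It fails at once if the oven is shoved more than 30 mm (distance of oven from where it was at the start of the episode above 0.03 m).
It fails at once if a bystander is moved more than 25 mm (distance of any of spare_foot, solder_reel, spanner, driver, flux_bottle, tip_cleaner from where it was at the start of the episode above 0.025 m).
It also fails if it takes over 72 s, if anything falls off the work surface, if the arm or the gripper's body presses on something with over 40 N, if the wrist force passes 120 N, or if a joint passes its speed limit or range.

## Robot

A 6-joint arm with a two-finger parallel gripper is mounted at the origin on the work surface. World frame = base frame: x ahead of the robot, y to its left, z up, the work surface at z = 0. Lengths are in m, angles in rad, forces in N, time in s.
With the tool pointing down it reaches from about 0.225 to 0.725 m from the base axis. Payload 3.1 kg.
Tool frame: the origin (TCP) lies at the very end of the fingers, on their centre line; the grasp point (between the pads) lies 19 mm behind it (manip.pinch_z is the z of the grasp point in the tool frame, in m); z points along the fingers, y is the line along which they close (so a half turn about z gives the same grasp; the last joint's range is limited). The gripper opens to 85 mm and grips with 20 to 120 N. Pads are 22 mm wide; open, the fingers measure 114 mm over their backs; the gripper's body (76 mm by 85 mm) begins 54 mm behind the grasp point. The pads swing forward as they close: fully open they stand 13 mm farther back than shut.
Start: joints at [1.134, 0.048, 0.099, 1.622, 0, 1.443], TCP at [0.16, 0.5, 0.231] pointing down, gripper open.
Joint ranges: [-2.91, 2.91], [-0.99, 1.94], [-1.21, 1.42], [-2.12, 2.29], [-1.49, 1.47], [-3.14, 3.14]. Speed limits (rad/s): [2.79, 2.79, 3.14, 3.14, 3.14, 3.14].

## Interface

Orientations are given as a 3x3 rotation matrix whose columns are the frame's x, y, z axes.
In Python, from plant import manip, eyes gives the robot as it stands.
- The arm moves only by the tool step_arm, never from a script. Its argument "steps" is a list of rows, each a list of 3 entries, a list of its own where there are three numbers: the shift along the tool's x, y, z as a fraction of full scale, then the turn, a rotation vector about the tool's x, y, z as a fraction of full scale, then the opening, from 0 (shut) to 1 (fully open). A call has 1 to 20 rows; each row is the pose to reach, as a shift and turn from the pose commanded when the call began, along the tool's axes at that moment, turning the shorter way round; what a row does not reach only later rows make up. Full scale, the value 1, is 0.1 m for a shift and pi rad for a turn. A row lasts 1/12 s, in which the tool goes at most 41.7 mm and 7.16 degrees, less where a joint would pass 70% of its speed; a pose out of reach is approached as far as the arm can. A call with a number of a shift or a turn outside -1 to 1 is refused whole. A call with a gripper value outside its range is refused whole. The fingers move at their own pace and stop on an object; "grip_force" is the grip in N (left out, the last holds). Time passes only in rows, so rows that repeat a pose let the fingers close. It gives the time, the measured TCP pose, the force, the opening and the grip force at its end, in the units of the state.
- manip.get_state(): the state, without advancing time (a new reading comes with each control period).
- eyes.camera(name): name is "side" or "top" or "wrist"; returns the picture (400x640x3 uint8, red, green, blue); there is no depth.
- eyes.camera_params(name): a dict with "mtx" (3x3 intrinsics, pixels), "rvec" (rotation vector, rad) and "tvec" (3), from world to camera coordinates, as OpenCV has them. Camera axes: x right, y down, z forward; pixel columns grow to the right and rows downward; lengths in m; the calibration is good to about 2 mm. A picture is of the moment at which its call begins: read the wrist's pose just before it. camera_params takes no time and is no camera call; for the wrist camera it gives the pose at the moment of the call.
- manip.finish_job(): hands the job in; it is judged then, once.
The state is a dict: "t": time; "q": joint angles; "dq": joint speeds; "tau": joint torques, N m; "ee_pos": TCP position; "orientation": TCP orientation; "contact_force": force on the tool from outside, world axes, zero at the start; "ft_torque": the same for the moment, N m; "opening": opening from 0.0 (shut) to 1.0 (fully open); "grip_force": force on a finger pad.
Only numpy, scipy, OpenCV 4.12 (cv2) and the standard library are available. Lean on these libraries where they do the work, as an engineer would, in place of code of your own. Each camera call takes 0.05 s, during which the arm holds its last target. There are 200 camera calls.

## Working session

There is one attempt and no reset: what is moved stays moved. The work goes in short steps, Python scripts to look and compute and a tool call to move; the robot and the scene stay as the last step left them, time stands still between calls to the robot, and variables do not carry over. Pictures are saved under pics/ and viewed, at most 10 in all, crops included, and the job is handed in when it is done.

Besides the shell and the picture viewer there is one more tool, called after "Emit:" in YAML: its name, and indented under it one key for each argument. step_arm: Moves the arm, as the interface text tells. Shift numbers are shares of 0.1 m and turn numbers shares of pi rad, none past 1 either way. Its arguments: {"type":"object","properties":{"steps":{"type":"array"},"grip_force":{"type":"number"}},"required":["steps"]}

```bash
mkdir -p pics; cat > h.py <<'E'
import numpy as np, cv2
from plant import manip, eyes
def shot(n,f):
    P=eyes.camera_params(n); im=eyes.camera(n); cv2.imwrite('pics/'+f,im[:,:,::-1]); np.save('pics/'+f+'.npy',im)
    return im,P
def ray(P,uv,z):
    R=cv2.Rodrigues(np.array(P['rvec'],float))[0]; t=np.array(P['tvec'],float).ravel()
    d=R.T@np.linalg.inv(np.array(P['mtx']))@np.array([uv[0],uv[1],1.]); c=-R.T@t
    return c+d*(z-c[2])/d[2]
def proj(P,X):
    return cv2.projectPoints(np.array(X,float).reshape(-1,3),np.array(P['rvec'],float),np.array(P['tvec'],float),np.array(P['mtx'],float),None)[0].reshape(-1,2)
E
python3 - <<'E'
from h import *
for n in('top','side'):
    im,P=shot(n,n+'0.png'); R=cv2.Rodrigues(np.array(P['rvec'],float))[0]; print(n,P['mtx'],-R.T@np.array(P['tvec']).ravel(),R)
a=cv2.imread('pics/top0.png');b=cv2.imread('pics/side0.png')
cv2.imwrite('pics/both.png',np.vstack([a,b])[:, :])
print(manip.get_state())
E
```

```text
top [[461.0168636    0.         322.26551229]
 [  0.         461.0168636  193.66445862]
 [  0.           0.           1.        ]] [0.3638797  0.07662616 1.32202311] [[ 0.00222695 -0.99981103  0.01931177]
 [-0.99081946 -0.00481655 -0.1351059 ]
 [ 0.13517338 -0.0188336  -0.99064295]]
side [[374.14703364   0.         318.20776028]
 [  0.         374.14703364 200.96753191]
 [  0.           0.           1.        ]] [ 0.0291712  -0.46631682  0.71392088] [[ 0.7368101  -0.67587603  0.01739159]
 [-0.4174516  -0.47502059 -0.77465451]
 [ 0.53183178  0.56351312 -0.63214549]]
{'t': 0.1, 'q': array([1.13422023e+00, 4.86866553e-02, 9.77330692e-02, 1.62201663e+00,
       3.40169547e-05, 1.44297700e+00]), 'dq': array([-0.00204025, -0.00216794,  0.00421782,  0.00085375,  0.00140305,
        0.00057975]), 'tau': array([ 2.41545538e-03, -3.39853120e+01,  3.20934641e+01,  1.58381701e-02,
       -6.96540587e-05,  1.08906693e-05]), 'ee_pos': array([0.15930486, 0.49965459, 0.2302183 ]), 'orientation': array([[-9.52711934e-01,  3.03873443e-01, -9.50032938e-04],
       [ 3.03874769e-01,  9.52709977e-01, -1.95560725e-03],
       [ 3.10848750e-04, -2.15182141e-03, -9.99997637e-01]]), 'contact_force': array([-0.2582167 , -0.99054298,  0.48432417]), 'ft_torque': array([-0.02910947,  0.02485128, -0.00602489]), 'grip_force': 0.0, 'opening': 1.0015628145698225}
```

View pics/top0.png

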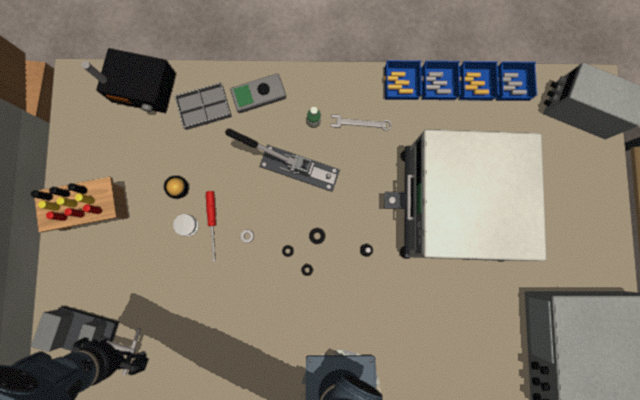

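View pics/side0.png

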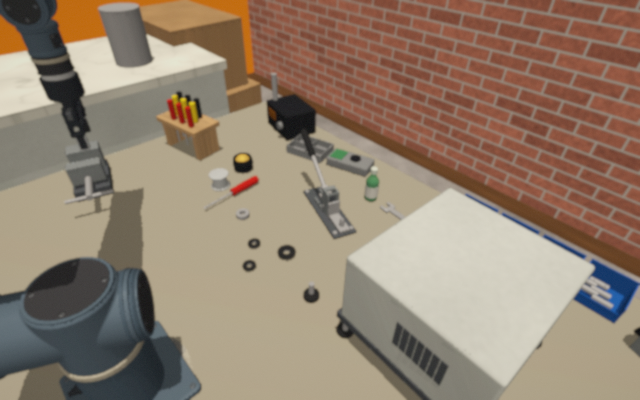

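Top view: the pale ring at (247,236) looks like the spacer. The dark rings at (317,235), (288,250) and (307,269) are the saddle candidates, and (317,235) looks the largest. The spare foot is at (366,250), the jack around (300,168) with its toe pointing right, and the lug bolt near (391,200). I'll confirm the rings in an enlarged crop.

```bash
python3 - <<'E'
from h import *
im=np.load('pics/top0.png.npy')
c=im[125:275,220:420]; cv2.imwrite('pics/crop.png',cv2.resize(c,None,fx=4,fy=4,interpolation=cv2.INTER_CUBIC)[:,:,::-1])
P=eyes.camera_params('top')
g=cv2.cvtColor(im,cv2.COLOR_RGB2GRAY).astype(int)
def blob(u,v,r,dark,z):
    roi=g[v-r:v+r+1,u-r:u+r+1]; bg=np.median(roi)
    m=((roi<bg-35) if dark else (roi>bg+20)).astype(np.uint8)
    cs,_=cv2.findContours(m,cv2.RETR_EXTERNAL,cv2.CHAIN_APPROX_NONE); k=max(cs,key=cv2.contourArea)
    (x,y),R=cv2.minEnclosingCircle(k); k=k[:,0]; mid=(k.min(0)+k.max(0))/2
    uv=mid+[u-r,v-r]; p=ray(P,uv,z); q=ray(P,uv+[R,0],z)
    print((u,v),uv.round(1),'diam mm',2000*np.linalg.norm(q-p),p.round(4),'r',np.hypot(*p[:2]))
blob(247,236,12,False,.014);blob(317,235,13,True,.012);blob(288,250,10,True,.012);blob(307,269,10,True,.012)
E
```

```text
(247, 236) [246.5 236. ] diam mm 33.453150344177104 [0.4208 0.2652 0.014 ] r 0.4974140559782987
(317, 235) [317.  235.5] diam mm 48.71759790370244 [0.423  0.0664 0.012 ] r 0.4281299807903325
(288, 250) [287.5 250.5] diam mm 34.00340443616934 [0.3806 0.1493 0.012 ] r 0.40881450150121224
(307, 269) [307. 269.] diam mm 36.57422022509575 [0.3292 0.0941 0.012 ] r 0.3423918707794028
```

View pics/crop.png

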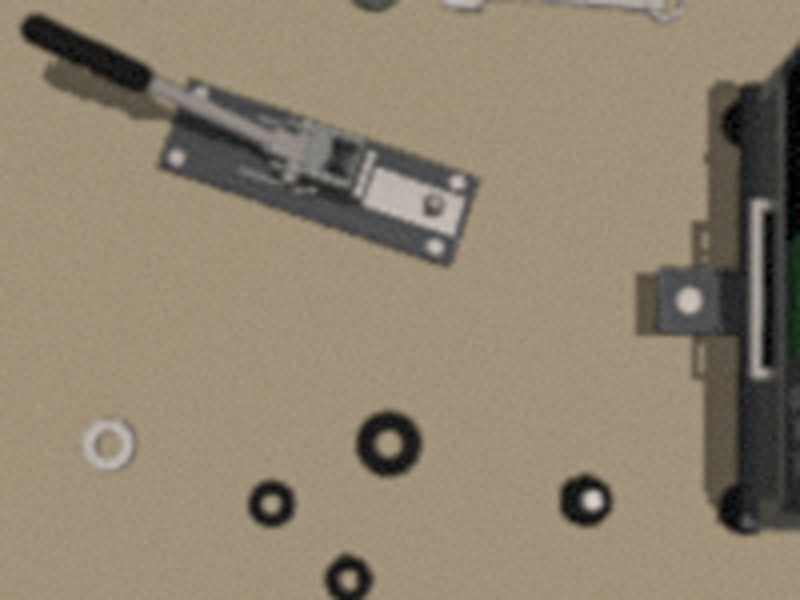

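The crop confirms it. The pale ring at full-image (246.6,235.4) is the spacer. The ring at (316.9,235.4) measures 48.7 mm, so it is the largest saddle; the other two are 34 to 37 mm. The post is at (327.9,175.6) and the lug bolt at (391.6,199.6).

```bash
python3 - <<'E'
from h import *
from scipy.optimize import least_squares
P=eyes.camera_params('top')
f=lambda c:np.array(c)/4-.375+[220,125]
print('spacer',ray(P,f((108,443)),.014),'saddle',ray(P,f((389,443)),.012))
cr=np.array([f(c) for c in [(193,80),(478,180),(451,267),(160,167),(433,204)]])
L=np.array([[-.125,.035,.008],[.1,.035,.008],[.1,-.035,.008],[-.125,-.035,.008],[.075,0,.042]])
def w(p):
    c,s=np.cos(p[2]),np.sin(p[2]); return np.c_[p[0]+c*L[:,0]-s*L[:,1],p[1]+s*L[:,0]+c*L[:,1],L[:,2]]
r=least_squares(lambda p:(proj(P,w(p))-cr).ravel(),[.57,.12,-1.8]); print('jack',r.x,'res px',r.fun.round(2)); print('post fit',w(r.x)[4],'post direct',ray(P,f((433,204)),.042))
print('pad',ray(P,f((688,300)),.072))
for c in [(424,131),(541,133),(545,259),(424,257)]: print('oven top',ray(P,c,.24))
for c in [(366,248),(314,115),(185,225),(176,187),(360,123),(211,210)]: print(c,ray(P,c,.03))
S=manip.get_state(); print(manip.pinch_z)
W=eyes.camera_params('wrist'); R=cv2.Rodrigues(np.array(W['rvec'],float))[0]; C=-R.T@np.array(W['tvec']).ravel()
T=S['orientation']; print('cam in tool',T.T@(C-S['ee_pos']),'cam z in tool',T.T@R[2])
E
```

```text
spacer [0.42260024 0.26485634 0.014     ] saddle [0.42330574 0.06672819 0.012     ]
jack [ 0.61411591  0.10584742 -1.90344423] res px [-0.73 -0.49  1.03 -0.26 -0.08  0.55 -0.82  0.04  0.58  0.11]
post fit [0.58962489 0.03495885 0.042     ] post direct [0.58992989 0.03659239 0.042     ]
pad [ 0.51888503 -0.1372725   0.072     ]
oven top [ 0.66606242 -0.19031068  0.24      ]
oven top [ 0.66322384 -0.4764217   0.24      ]
oven top [ 0.35936961 -0.46690785  0.24      ]
oven top [ 0.3633885  -0.18191972  0.24      ]
(366, 248) [ 0.3878064  -0.07029012  0.03      ]
(314, 115) [0.76993221 0.07651102 0.03      ]
(185, 225) [0.45017573 0.43449505 0.03      ]
(176, 187) [0.55712159 0.46423073 0.03      ]
(360, 123) [ 0.74711302 -0.05670576  0.03      ]
(211, 210) [0.49245981 0.36381435 0.03      ]
-0.0187
cam in tool [ 7.44626898e-02 -2.99921486e-05 -1.42812738e-01] cam z in tool [-2.92339297e-01  5.74325887e-04  9.56314491e-01]
```

Emit:
step_arm:
  steps:
    - [[-1,-1,0],[0,0,0.508],0.75]
    - [[-1,-1,0],[0,0,0.508],0.75]
    - [[-1,-1,0],[0,0,0.508],0.75]
    - [[-1,-1,0],[0,0,0.508],0.75]
    - [[-1,-1,0],[0,0,0.508],0.75]
    - [[-1,-1,0],[0,0,0.508],0.75]
    - [[-1,-1,0],[0,0,0.508],0.75]
    - [[-1,-1,0],[0,0,0.508],0.75]
    - [[-1,-1,0],[0,0,0.508],0.75]
    - [[-1,-1,0],[0,0,0.508],0.75]
    - [[-1,-1,0],[0,0,0.508],0.75]
    - [[-1,-1,0],[0,0,0.508],0.75]
    - [[-1,-1,0],[0,0,0.508],0.75]
    - [[-1,-1,0],[0,0,0.508],0.75]
    - [[-1,-1,0],[0,0,0.508],0.75]
  grip_force: 40

```text
t: 1.35
ee_pos: [0.2243, 0.3743, 0.2309]
orientation: [[0.325, 0.946, -0.001], [0.946, -0.325, -0.001], [-0.001, -0.0, -1.0]]
contact_force: [0.5, 0.9, 0.4]
opening: 0.747
grip_force: 0.0
```

```bash
cat >> h.py <<'E'
def go(x,y,z,yaw=None):
    """print shift (units) and turn to reach TCP x,y,z straight down with tool-x yaw"""
    from scipy.spatial.transform import Rotation as Ro
    S=manip.get_state(); T=S['orientation']; d=T.T@(np.array([x,y,z])-S['ee_pos'])/.1
    print('t',round(S['t'],2),'pos',S['ee_pos'].round(4),'yaw',round(float(np.arctan2(T[1,0],T[0,0])),4),'open',round(S['opening'],3),'F',S['contact_force'].round(1),'grip',S['grip_force'])
    if yaw is not None:
        G=np.array([[np.cos(yaw),np.sin(yaw),0],[np.sin(yaw),-np.cos(yaw),0],[0,0,-1]]); print('turn',(Ro.from_matrix(T.T@G).as_rotvec()/np.pi).round(4))
    print('shift',d.round(3))
E
python3 -c "
from h import *
go(.4226,.2649,.10,-1.9034+np.pi)"
```

```text
t 1.35 pos [0.2243 0.3743 0.2309] yaw 1.2394 open 0.747 F [0.5 0.9 0.4] grip 0.0
turn [-0.0001  0.0003  0.0004]
shift [-0.388  2.232  1.308]
```

Emit:
step_arm:
  steps:
    - [[-0.388,1,0.2],[0,0,0],0.75]
    - [[-0.388,1,0.2],[0,0,0],0.75]
    - [[-0.388,1,0.2],[0,0,0],0.75]
    - [[-0.388,1,0.2],[0,0,0],0.75]

```text
t: 1.68
ee_pos: [0.3084, 0.3022, 0.2097]
orientation: [[0.33, 0.944, -0.0], [0.944, -0.33, -0.003], [-0.003, 0.001, -1.0]]
contact_force: [0.1, -0.4, -0.0]
opening: 0.748
grip_force: 0.0
```

Emit:
step_arm:
  steps:
    - [[0,1,0.2],[0,0,0],0.75]
    - [[0,1,0.2],[0,0,0],0.75]
    - [[0,1,0.2],[0,0,0],0.75]
    - [[0,1,0.2],[0,0,0],0.75]

```text
t: 2.02
ee_pos: [0.403, 0.271, 0.1895]
orientation: [[0.33, 0.944, -0.001], [0.944, -0.33, -0.001], [-0.002, -0.0, -1.0]]
contact_force: [-0.3, -0.4, -0.3]
opening: 0.753
grip_force: 0.0
```

Emit:
step_arm:
  steps:
    - [[0,0.232,0.6],[0,0,0],0.75]
    - [[0,0.232,0.6],[0,0,0],0.75]
    - [[0,0.232,0.6],[0,0,0],0.75]
    - [[0,0.232,0.6],[0,0,0],0.75]
    - [[0,0.232,0.6],[0,0,0],0.75]

```text
t: 2.43
ee_pos: [0.4221, 0.2655, 0.1328]
orientation: [[0.326, 0.945, 0.001], [0.945, -0.326, 0.001], [0.001, 0.0, -1.0]]
contact_force: [1.0, 0.2, 1.5]
opening: 0.75
grip_force: 0.0
```

```bash
python3 - <<'E'
from h import *
go(.4226,.2649,.002,-1.9034+np.pi)
im,P=shot('wrist','w1.png'); print(proj(P,[[.4226,.2649,.014]]))
E
```

```text
t 2.43 pos [0.4221 0.2655 0.1328] yaw 1.2384 open 0.75 F [1.  0.2 1.5] grip 0.0
turn [ 0.0001 -0.0003  0.0001]
shift [-0.006  0.006  1.308]
[[328.2035262  198.97653832]]
```

View pics/w1.png

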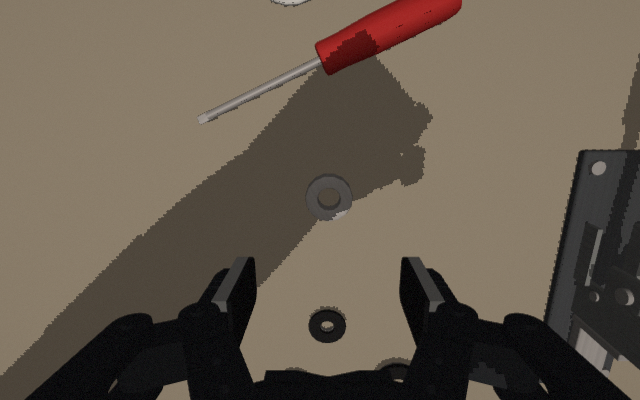

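The wrist view shows the spacer at (329,197); I predicted (328,199), so they agree to about 1.5 mm. Descending and gripping.

Emit:
step_arm:
  steps:
    - [[0.005,0,1],[0,0,0],0.75]
    - [[0.005,0,1],[0,0,0],0.75]
    - [[0.005,0,1],[0,0,0],0.75]
    - [[0.005,0,1],[0,0,0],0.75]
    - [[0.005,0,1],[0,0,0],0.75]

```text
t: 2.9
ee_pos: [0.4225, 0.2657, 0.0323]
orientation: [[0.327, 0.945, 0.0], [0.945, -0.327, 0.0], [0.0, 0.0, -1.0]]
contact_force: [-0.3, 1.7, 0.1]
opening: 0.75
grip_force: 0.0
```

Emit:
step_arm:
  steps:
    - [[0,0,0.2],[0,0,0],0.75]
    - [[0,0,0.295],[0,0,0],0.75]
    - [[0,0,0.295],[0,0,0],0.75]
    - [[0,0,0.295],[0,0,0],0.3]
    - [[0,0,0.295],[0,0,0],0.3]
    - [[0,0,0.295],[0,0,0],0.3]
    - [[0,0,0.295],[0,0,0],0.3]
    - [[0,0,0.295],[0,0,0],0.3]
    - [[0,0,0.295],[0,0,0],0.3]
    - [[0,0,0.295],[0,0,0],0.3]

```text
t: 3.73
ee_pos: [0.4241, 0.2659, 0.004]
orientation: [[0.328, 0.945, 0.003], [0.945, -0.328, 0.002], [0.002, 0.002, -1.0]]
contact_force: [-1.7, -0.1, 6.1]
opening: 0.425
grip_force: 39.5
```

```bash
python3 -c "
from h import *
go(.5898,.0355,.10,-1.9034+np.pi)"
```

```text
t 3.73 pos [0.4241 0.2659 0.004 ] yaw 1.2369 open 0.425 F [-1.7 -0.1  6.1] grip 39.4785413146019
turn [ 0.0007 -0.0008 -0.0004]
shift [-1.631  2.323 -0.959]
```

Emit:
step_arm:
  steps:
    - [[0,0,-0.4],[0,0,0],0.3]
    - [[-0.4,0,-1],[0,0,0],0.3]
    - [[-1,0,-1],[0,0,0],0.3]
    - [[-1,0,-1],[0,0,0],0.3]
    - [[-1,0,-1],[0,0,0],0.3]
    - [[-1,0,-1],[0,0,0],0.3]

```text
t: 4.23
ee_pos: [0.3908, 0.1697, 0.1034]
orientation: [[0.331, 0.944, 0.003], [0.944, -0.331, 0.001], [0.002, 0.003, -1.0]]
contact_force: [0.0, -0.9, -1.2]
opening: 0.423
grip_force: 40.4
```

Emit:
step_arm:
  steps:
    - [[-0.631,1,-0.3],[0,0,0],0.3]
    - [[-0.631,1,-0.3],[0,0,0],0.3]
    - [[-0.631,1,-0.3],[0,0,0],0.3]
    - [[-0.631,1,-0.3],[0,0,0],0.3]
    - [[-0.631,1,-0.3],[0,0,0],0.3]

```text
t: 4.65
ee_pos: [0.4653, 0.0777, 0.1317]
orientation: [[0.33, 0.944, 0.0], [0.944, -0.33, 0.001], [0.001, 0.0, -1.0]]
contact_force: [-0.8, 0.5, -0.3]
opening: 0.422
grip_force: 40.5
```

Emit:
step_arm:
  steps:
    - [[0,1,0],[0,0,0],0.3]
    - [[0,1,0],[0,0,0],0.3]
    - [[0,1,0],[0,0,0],0.3]
    - [[0,1,0],[0,0,0],0.3]
    - [[0,1,0],[0,0,0],0.3]

```text
t: 5.07
ee_pos: [0.5575, 0.0469, 0.1301]
orientation: [[0.327, 0.945, -0.004], [0.945, -0.327, 0.001], [-0.0, -0.004, -1.0]]
contact_force: [0.4, -0.9, -0.4]
opening: 0.424
grip_force: 40.6
```

```bash
python3 - <<'E'
from h import *
go(.5898,.0355,.07,-1.9034+np.pi)
im,P=shot('wrist','w2.png'); print(proj(P,[[.5898,.0355,.044],[.5898,.0355,.02]]))
E
```

```text
t 5.07 pos [0.5575 0.0469 0.1301] yaw 1.2381 open 0.424 F [ 0.4 -0.9 -0.4] grip 40.561890844255686
turn [-0.0012  0.0001 -0.    ]
shift [-0.002  0.345  0.6  ]
[[376.82348077 211.28033118]
 [372.64076992 201.57835083]]
```

View pics/w2.png

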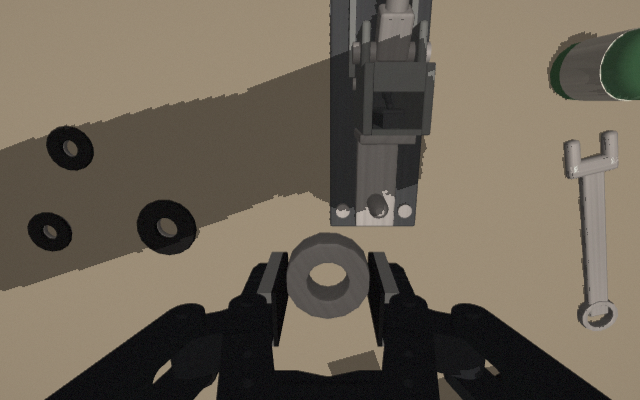

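Wrist view: post tip at about (379,210), predicted (377,211), so the target shifts about +1.5 mm in tool y. The ring's bore shows at (328,272). Next I check the ring's offset in the hand.

```bash
python3 - <<'E'
from h import *
S=manip.get_state(); P=eyes.camera_params('wrist'); T=S['orientation']
for dx in(-.003,0,.003):
    print(dx,proj(P,[S['ee_pos']+T@np.array([dx,0,-.010])])) # top-face centre of ring, 14-4 mm behind TCP
im=np.load('pics/w2.png.npy')
print(im[265:280,320:336].mean(2).astype(int)[7])
for u,v,z in((379,210,.044),(377,203,.02)): 
    p=ray(P,(u,v),z); print(p, (T.T@(p-S['ee_pos'])*1000).round(1))
E
```

```text
-0.003 [[327.4151341  285.74168478]]
0 [[327.41809357 279.59215226]]
0.003 [[327.42108805 273.36986753]]
[137 140 140 139 138 141 140 139 138 139 139 139 139 139 139 137]
[0.59095815 0.03594074 0.044     ] [ 0.7 36.2 86.4]
[0.59209049 0.03336023 0.02      ] [ -1.4  38.2 110.4]
```

Emit:
step_arm:
  steps:
    - [[-0.012,0.365,0],[0,0,0],0.3]
    - [[-0.012,0.365,0.2],[0,0,0],0.3]
    - [[-0.012,0.365,0.5],[0,0,0],0.3]
    - [[-0.012,0.365,0.7],[0,0,0],0.3]
    - [[-0.012,0.365,0.7],[0,0,0],0.3]
    - [[-0.012,0.365,0.7],[0,0,0],0.3]

```text
t: 5.62
ee_pos: [0.5896, 0.0338, 0.0603]
orientation: [[0.326, 0.945, -0.005], [0.945, -0.326, 0.001], [-0.001, -0.005, -1.0]]
contact_force: [1.2, -0.0, -0.8]
opening: 0.416
grip_force: 40.6
```

Emit:
step_arm:
  steps:
    - [[0,0,0.1],[0,0,0],0.3]
    - [[0,0,0.16],[0,0,0],0.3]
    - [[0,0,0.2],[0,0,0],0.3]

```text
t: 5.87
ee_pos: [0.5929, 0.0328, 0.0427]
orientation: [[0.327, 0.945, 0.002], [0.945, -0.327, 0.0], [0.001, 0.002, -1.0]]
contact_force: [-0.7, 2.3, 2.2]
opening: 0.421
grip_force: 40.9
```

Emit:
step_arm:
  steps:
    - [[0,0,0.05],[0,0,0],0.3]
    - [[0,0,0.1],[0,0,0],0.3]
    - [[0,0,0.13],[0,0,0],0.3]
    - [[0,0,0.13],[0,0,0],0.3]

```text
t: 6.2
ee_pos: [0.5923, 0.0337, 0.0283]
orientation: [[0.327, 0.945, -0.0], [0.945, -0.327, 0.003], [0.002, -0.001, -1.0]]
contact_force: [-0.5, 4.6, 0.6]
opening: 0.421
grip_force: 40.7
```

Emit:
step_arm:
  steps:
    - [[0.01,0,0.02],[0,0,0],0.3]
    - [[0.01,0,0.03],[0,0,0],0.3]
    - [[0.01,0,0.03],[0,0,0],0.55]
    - [[0.01,0,0.03],[0,0,0],0.6]
    - [[0.01,0,0.03],[0,0,0],0.6]
    - [[0.01,0,0.03],[0,0,0],0.6]
    - [[0.01,0,-0.4],[0,0,0],0.6]
    - [[0.01,0,-1],[0,0,0],0.6]
    - [[0.01,0,-1],[0,0,0],0.6]
    - [[0.01,0,-1],[0,0,0],0.6]
    - [[0.01,0,-1],[0,0,0],0.6]

```text
t: 7.12
ee_pos: [0.5945, 0.0328, 0.1315]
orientation: [[0.328, 0.945, 0.005], [0.945, -0.328, -0.001], [0.001, 0.005, -1.0]]
contact_force: [-0.0, -0.6, -0.7]
opening: 0.599
grip_force: 0.0
```

```bash
python3 - <<'E'
from h import *
go(.4233,.0667,.13,-1.9034+np.pi)
im,P=shot('wrist','w3.png')
W=proj(P,[[.5915,.035,.034],[.5915,.035,.044]]); print(W)
u,v=W[0].astype(int); u=max(100,min(540,u)); v=max(75,min(325,v)); print(u-100,v-75)
cv2.imwrite('pics/w3c.png',cv2.resize(im[v-75:v+75,u-100:u+100],None,fx=3,fy=3,interpolation=cv2.INTER_CUBIC)[:,:,::-1])
E
```

```text
t 7.12 pos [0.5945 0.0328 0.1315] yaw 1.2364 open 0.599 F [-0.  -0.6 -0.7] grip 0.0
turn [ 0.0017 -0.0002 -0.0006]
shift [-0.241 -1.729  0.005]
[[321.85716708 204.84066667]
 [321.71292996 208.97980938]]
221 129
```

View pics/w3c.png

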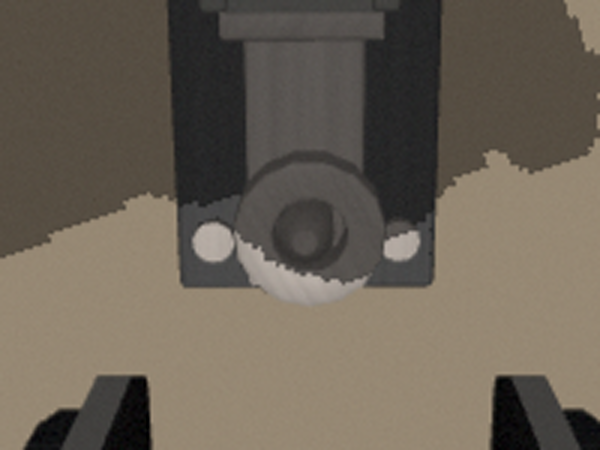

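The spacer sits on the toe with the post standing up through its bore at crop (303,230). Now the saddle.

Emit:
step_arm:
  steps:
    - [[-0.12,-0.865,0],[0.001,0,0],0.78]
    - [[-0.12,-0.865,0],[0.001,0,0],0.78]
    - [[-0.12,-0.865,0],[0.001,0,0],0.78]
    - [[-0.12,-0.865,0],[0.001,0,0],0.78]

```text
t: 7.5
ee_pos: [0.5019, 0.0508, 0.1248]
orientation: [[0.327, 0.945, -0.012], [0.945, -0.327, 0.001], [-0.003, -0.011, -1.0]]
contact_force: [0.5, -0.7, 0.6]
opening: 0.776
grip_force: 0.0
```

Emit:
step_arm:
  steps:
    - [[-0.12,-0.864,0],[0,0,0],0.78]
    - [[-0.12,-0.864,0],[0,0,0],0.78]
    - [[-0.12,-0.864,0],[0,0,0],0.78]
    - [[-0.12,-0.864,0],[0,0,0],0.78]
    - [[-0.12,-0.864,0],[0,0,0],0.78]

```text
t: 7.92
ee_pos: [0.4228, 0.0671, 0.1292]
orientation: [[0.328, 0.945, -0.001], [0.945, -0.328, 0.001], [0.0, -0.001, -1.0]]
contact_force: [0.7, 0.1, 1.3]
opening: 0.777
grip_force: 0.0
```

```bash
python3 - <<'E'
from h import *
P=None
go(.4233,.0667,.003,-1.9034+np.pi)
S=manip.get_state(); P=eyes.camera_params('wrist'); im=eyes.camera('wrist'); np.save('pics/w4.npy',im)
g=im.mean(2); u,v=proj(P,[[.4233,.0667,.012]])[0]; print('pred',u,v)
u0,v0=int(u),int(v); roi=(g[v0-50:v0+50,u0-60:u0+60]<60).astype(np.uint8)
n,l,s,c=cv2.connectedComponentsWithStats(roi)
for i in range(1,n):
    if s[i,4]>200: print(s[i]+np.array([u0-60,v0-50,0,0,0]),c[i]+[u0-60,v0-50])
E
```

```text
t 7.92 pos [0.4228 0.0671 0.1292] yaw 1.2369 open 0.777 F [0.7 0.1 1.3] grip 0.0
turn [-0.0003 -0.0001 -0.0004]
shift [-0.003  0.007  1.262]
pred 328.2885134242893 199.1557312770534
[ 300  170   60   58 2392] [329.16931438 197.93603679]
```

Emit:
step_arm:
  steps:
    - [[0,0.015,1],[0,0,0],0.78]
    - [[0,0.015,1],[0,0,0],0.78]
    - [[0,0.015,1],[0,0,0],0.78]
    - [[0,0.015,1],[0,0,0],0.78]
    - [[0,0.015,1],[0,0,0],0.78]

```text
t: 8.38
ee_pos: [0.4232, 0.0666, 0.0287]
orientation: [[0.328, 0.945, -0.004], [0.945, -0.328, 0.001], [-0.001, -0.004, -1.0]]
contact_force: [0.2, -0.8, -0.3]
opening: 0.779
grip_force: 0.0
```

Emit:
step_arm:
  steps:
    - [[0,0,0.2],[0,0,0],0.78]
    - [[0,0,0.26],[0,0,0],0.78]
    - [[0,0,0.26],[0,0,0],0.78]
    - [[0,0,0.26],[0,0,0],0.4]
    - [[0,0,0.26],[0,0,0],0.4]
    - [[0,0,0.26],[0,0,0],0.4]
    - [[0,0,0.26],[0,0,0],0.4]
    - [[0,0,0.26],[0,0,0],0.4]
    - [[0,0,0.26],[0,0,0],0.4]

```text
t: 9.13
ee_pos: [0.4242, 0.067, 0.0054]
orientation: [[0.328, 0.945, 0.001], [0.945, -0.328, 0.001], [0.001, 0.0, -1.0]]
contact_force: [-1.4, -0.7, 6.7]
opening: 0.531
grip_force: 40.2
```

Emit:
step_arm:
  steps:
    - [[0,0,-0.4],[0,0,0],0.4]
    - [[0,0,-1],[0,0,0],0.4]
    - [[0,0,-1],[0,0,0],0.4]
    - [[0,0,-1],[0,0,0],0.4]
    - [[0,0,-1],[0,0,0],0.4]

```text
t: 9.55
ee_pos: [0.4245, 0.0669, 0.1052]
orientation: [[0.328, 0.945, 0.002], [0.945, -0.328, 0.001], [0.002, 0.001, -1.0]]
contact_force: [0.2, -0.3, -1.0]
opening: 0.526
grip_force: 41.4
```

```bash
python3 - <<'E'
from h import *
# post re-measured from w3 (camera of that moment rebuilt from its own tool pose)
go(.5915,.035,.13,-1.9034+np.pi)
S=manip.get_state();P=eyes.camera_params('wrist'); T=S['orientation']; im=eyes.camera('wrist'); cv2.imwrite('pics/w5.png',im[:,:,::-1])
print('tcp ring top (8mm behind):',[proj(P,[S['ee_pos']+T@np.array([dx,0,-.009])])[0].round(1) for dx in(-.003,0,.003)])
# post tip relative to tool: same camera-in-tool geometry, tip at z=.044 with tool at .1315
for z in (.044,): 
    p=ray(P,(322,205.7),S['ee_pos'][2]-(.1315-z)); d=T.T@(p-S['ee_pos']); print('post in w3 tool',d); 
    a=1.2364; print('post world',np.array([.5945,.0328])+d[0]*np.array([np.cos(a),np.sin(a)])+d[1]*np.array([np.sin(a),-np.cos(a)]))
cv2.imwrite('pics/w5c.png',im[100:400,120:520,::-1])
E
```

```text
t 9.55 pos [0.4245 0.0669 0.1052] yaw 1.2369 open 0.526 F [ 0.2 -0.3 -1. ] grip 41.35641932487488
turn [ 0.0005 -0.0005 -0.0004]
shift [ 0.246  1.682 -0.245]
tcp ring top (8mm behind): [array([327.5, 284.6]), array([327.5, 278.4]), array([327.5, 272.2])]
post in w3 tool [ 0.00345202 -0.00383199  0.08749986]
post world [0.59201321 0.03731846]
```

View pics/w5c.png

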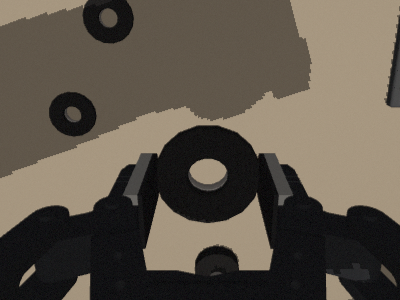

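The saddle is held flange up and level, bore at crop (208,173), about 1.5 mm forward of the TCP. I aim the TCP at (0.591, 0.0354) to allow for that.

Emit:
step_arm:
  steps:
    - [[0.1,0.85,-0.1],[0,0,0],0.4]
    - [[0.1,0.85,-0.1],[0,0,0],0.4]
    - [[0.1,0.85,-0.1],[0,0,0],0.4]
    - [[0.1,0.85,-0.1],[0,0,0],0.4]

```text
t: 9.93
ee_pos: [0.5063, 0.0479, 0.1093]
orientation: [[0.329, 0.944, -0.009], [0.944, -0.329, 0.001], [-0.002, -0.008, -1.0]]
contact_force: [-0.2, 0.7, -0.8]
opening: 0.53
grip_force: 41.4
```

Emit:
step_arm:
  steps:
    - [[0.13,0.82,0.1],[0,0,0],0.4]
    - [[0.13,0.82,0.1],[0,0,0],0.4]
    - [[0.13,0.82,0.2],[0,0,0],0.4]
    - [[0.13,0.82,0.35],[0,0,0],0.4]
    - [[0.13,0.82,0.35],[0,0,0],0.4]
    - [[0.13,0.82,0.35],[0,0,0],0.4]

```text
t: 10.43
ee_pos: [0.5852, 0.0343, 0.0753]
orientation: [[0.328, 0.945, -0.009], [0.945, -0.328, 0.001], [-0.001, -0.009, -1.0]]
contact_force: [-0.1, -0.8, -0.2]
opening: 0.528
grip_force: 41.5
```

```bash
python3 - <<'E'
from h import *
go(.591,.0354,.041,-1.9034+np.pi)
E
```

```text
t 10.43 pos [0.5852 0.0343 0.0753] yaw 1.2371 open 0.528 F [-0.1 -0.8 -0.2] grip 41.48451643064618
turn [-0.0028  0.0005 -0.0004]
shift [0.03  0.054 0.342]
```

Emit:
step_arm:
  steps:
    - [[0.02,0.01,0],[0,0,0],0.4]
    - [[0.02,0.01,0],[0,0,0],0.4]
    - [[0.02,0.01,0.06],[0,0,0],0.4]
    - [[0.02,0.01,0.12],[0,0,0],0.4]
    - [[0.02,0.01,0.18],[0,0,0],0.4]
    - [[0.02,0.01,0.22],[0,0,0],0.4]

```text
t: 10.93
ee_pos: [0.5889, 0.0355, 0.0546]
orientation: [[0.328, 0.945, -0.004], [0.945, -0.328, 0.001], [-0.0, -0.004, -1.0]]
contact_force: [-0.1, 0.5, -0.9]
opening: 0.528
grip_force: 41.5
```

Emit:
step_arm:
  steps:
    - [[0,0,0.04],[0,0,0],0.4]
    - [[0,0,0.08],[0,0,0],0.4]
    - [[0,0,0.12],[0,0,0],0.4]
    - [[0,0,0.12],[0,0,0],0.4]

```text
t: 11.27
ee_pos: [0.5897, 0.0355, 0.0425]
orientation: [[0.328, 0.945, -0.003], [0.945, -0.328, 0.001], [0.0, -0.003, -1.0]]
contact_force: [1.7, 0.5, -2.1]
opening: 0.525
grip_force: 41.4
```

Emit:
step_arm:
  steps:
    - [[0,0,0.02],[0,0,0],0.4]
    - [[0,0,0.03],[0,0,0],0.4]
    - [[0,0,0.03],[0,0,0],0.6]
    - [[0,0,0.03],[0,0,0],0.72]
    - [[0,0,0.03],[0,0,0],0.72]
    - [[0,0,0.03],[0,0,0],0.72]
    - [[0,0,-0.4],[0,0,0],0.72]
    - [[0,0,-1],[0,0,0],0.72]
    - [[0,0,-1],[0,0,0],0.72]
    - [[0,0,-1],[0,0,0],0.72]
    - [[0,0,-1],[0,0,0],0.72]

```text
t: 12.18
ee_pos: [0.5915, 0.0353, 0.1462]
orientation: [[0.328, 0.945, 0.002], [0.945, -0.328, 0.001], [0.001, 0.002, -1.0]]
contact_force: [0.6, -0.3, -0.3]
opening: 0.72
grip_force: 0.0
```

```bash
python3 - <<'E'
from h import *
go(.6141,.1059,.12,-1.9034+np.pi)
im,P=shot('wrist','w6.png')
u,v=proj(P,[[.5915,.037,.046]])[0]; print(u,v); u=int(u);v=int(v)
cv2.imwrite('pics/w6c.png',cv2.resize(im[max(0,v-120):v+60,u-120:u+120],None,fx=3,fy=3,interpolation=cv2.INTER_CUBIC)[:,:,::-1]); print(u-120,max(0,v-120))
E
```

```text
t 12.18 pos [0.5915 0.0353 0.1462] yaw 1.2369 open 0.72 F [ 0.6 -0.3 -0.3] grip 0.0
turn [ 0.0006 -0.0005 -0.0004]
shift [ 0.74  -0.018  0.263]
326.4692798282627 203.21276485251252
206 83
```

View pics/w6c.png

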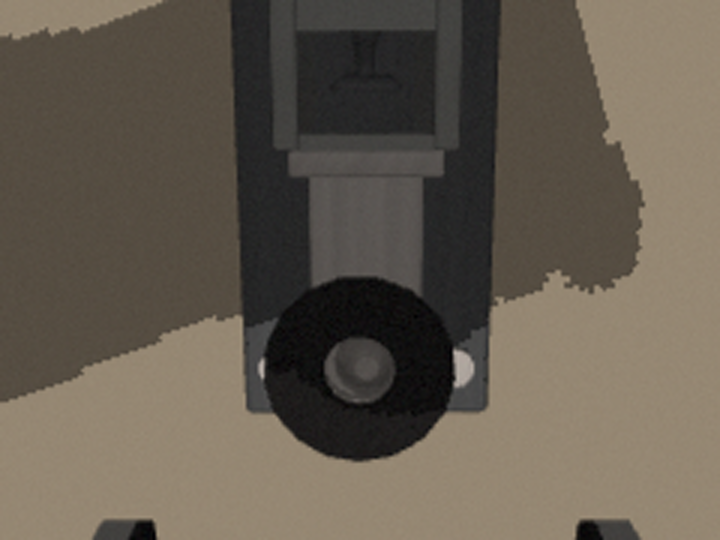

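The saddle ring sits flange up around the post tip, centre at crop (360,369) = full (326,206), and the column's top frame is above it. Now gripping the column.

Emit:
step_arm:
  steps:
    - [[0.73,0,0],[0,0,0],0.78]
    - [[0.73,0,0],[0,0,0],0.78]
    - [[0.73,0,0.1],[0,0,0],0.78]
    - [[0.73,0,0.4],[0,0,0],0.78]
    - [[0.73,0,0.7],[0,0,0],0.78]
    - [[0.73,0,0.84],[0,0,0],0.78]
    - [[0.73,0,0.84],[0,0,0],0.78]
    - [[0.73,0,0.84],[0,0,0],0.3]
    - [[0.73,0,0.84],[0,0,0],0.3]
    - [[0.73,0,0.84],[0,0,0],0.3]
    - [[0.73,0,0.84],[0,0,0],0.3]
    - [[0.73,0,0.84],[0,0,0],0.3]
    - [[0.73,0,0.84],[0,0,0],0.3]
    - [[0.73,0,0.84],[0,0,0],0.3]
  grip_force: 60

```text
t: 13.4
ee_pos: [0.6153, 0.104, 0.0612]
orientation: [[0.328, 0.945, 0.001], [0.945, -0.328, 0.0], [0.001, 0.001, -1.0]]
contact_force: [3.8, -2.3, 1.3]
opening: 0.41
grip_force: 64.0
```

```bash
python3 - <<'E'
from h import *
def fit(im,P,u,v,r,z):
    g=im.mean(2); m=(g[v-r:v+r,u-r:u+r]<45).astype(np.uint8)
    cs,_=cv2.findContours(m,cv2.RETR_EXTERNAL,cv2.CHAIN_APPROX_NONE); k=max(cs,key=cv2.contourArea)[:,0]
    uv=(k.min(0)+k.max(0))/2+[u-r,v-r]; return uv,k.min(0)+[u-r,v-r],k.max(0)+[u-r,v-r],ray(P,uv,z)
go(.616,.1079,.062,-1.9034+np.pi)
im,P=shot('top','top2.png')
p=proj(P,[.5915,.037,.046])[0]; print(p); print(fit(im,P,*p.round().astype(int),16,.046))
g=im.mean(2).astype(int); print(g[int(p[1])-12:int(p[1])+13:2,int(p[0])-12:int(p[0])+13:2])
E
```

```text
t 13.4 pos [0.6153 0.104  0.0612] yaw 1.2364 open 0.41 F [ 3.8 -2.3  1.3] grip 64.00293231010437
turn [ 0.0003 -0.0002 -0.0006]
shift [ 0.04  -0.006 -0.008]
[327.77498951 174.82610576]
(array([331., 176.]), array([327, 169]), array([335, 183]), array([0.58820388, 0.02793289, 0.046     ]))
[[ 83  82  76  67  62 120 153 154 150 150 150 155 149]
 [ 87  81  78  72  61  80 133 147 154 151 149 146 153]
 [ 84  83  81  81  70  57  85  88 113 128 147 149 148]
 [ 83  87  87  75  71  61  49  46  57 102 120 117 129]
 [ 87  91  83  79  76  58  36  31  35  66 122  88  97]
 [ 81  86  84  81  77  66  42  39  31  26  53  85 126]
 [ 91  87  85  83  81  68  84 118  52  31  33  78 144]
 [ 87  87  87  86  77  69  77 137  74  30  33 102 150]
 [ 88  85  91  86  81  75  62  89  68  28  38 126 150]
 [ 86  89  87  89  84  71  62  39  28  34  61 146 146]
 [ 88  87  88  88  83  79  65  38  26  48 103 156 150]
 [ 85  86  91  86  85  77  66  51  60  82 126 151 150]
 [ 94  88  84  86  84  80  72  81  94  94 148 152 153]]
```

Emit:
step_arm:
  steps:
    - [[-0.1,-0.03,0],[0,0,-0.01],0.3]
    - [[-0.2,-0.07,0],[0,0,-0.025],0.3]
    - [[-0.3,-0.11,0],[0,0,-0.04],0.3]
    - [[-0.4,-0.15,0],[0,0,-0.055],0.3]
    - [[-0.5,-0.19,0],[0,0,-0.07],0.3]
    - [[-0.6,-0.23,0],[0,0,-0.085],0.3]
    - [[-0.7,-0.27,0],[0,0,-0.1],0.3]
    - [[-0.8,-0.3,0],[0,0,-0.1],0.3]
    - [[-0.88,-0.32,0],[0,0,-0.1],0.3]
    - [[-0.9,-0.32,0],[0,0,-0.1],0.3]
    - [[-0.9,-0.32,0],[0,0,-0.1],0.3]

```text
t: 14.37
ee_pos: [0.5541, 0.032, 0.0611]
orientation: [[0.019, 1.0, -0.001], [1.0, -0.019, 0.006], [0.006, -0.001, -1.0]]
contact_force: [2.7, 4.6, 3.7]
opening: 0.407
grip_force: 64.5
```

```bash
python3 - <<'E'
from h import *
go(.5229,-.0649,.061,-1.591+np.pi)
im,P=shot('wrist','w7.png'); cv2.imwrite('pics/top3.png',np.vstack([im[:,:]])[:,:,::-1])
E
```

```text
t 14.37 pos [0.5541 0.032  0.0611] yaw 1.5519 open 0.407 F [2.7 4.6 3.7] grip 64.47795152664185
turn [-0.0004 -0.0018  0.0004]
shift [-0.975 -0.294 -0.005]
```

View pics/w7.png

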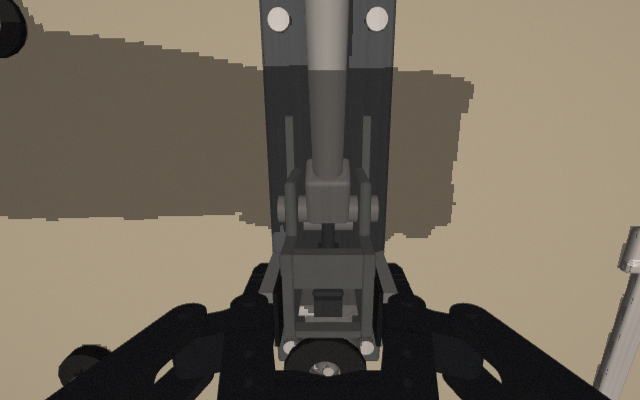

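The jack is aligned in the grip and both rings are still on (saddle at (327,365)). Sliding it under the lug.

Emit:
step_arm:
  steps:
    - [[-0.1,-0.06,0],[0,0,0],0.3]
    - [[-0.2,-0.14,0],[0,0,0],0.3]
    - [[-0.3,-0.22,0],[0,0,0],0.3]
    - [[-0.4,-0.29,0],[0,0,0],0.3]
    - [[-0.5,-0.294,0],[0,0,0],0.3]
    - [[-0.6,-0.294,0],[0,0,0],0.3]
    - [[-0.7,-0.294,0],[0,0,0],0.3]
    - [[-0.8,-0.294,0],[0,0,0],0.3]
    - [[-0.9,-0.294,0],[0,0,0],0.3]
    - [[-0.975,-0.294,0],[0,0,0],0.3]
    - [[-0.975,-0.294,0],[0,0,0],0.3]
    - [[-0.975,-0.294,0],[0,0,0],0.3]

```text
t: 15.42
ee_pos: [0.5227, -0.0655, 0.061]
orientation: [[0.019, 1.0, -0.002], [1.0, -0.019, 0.004], [0.004, -0.002, -1.0]]
contact_force: [-0.1, 4.1, 5.2]
opening: 0.407
grip_force: 64.7
```

```bash
python3 - <<'E'
from h import *
go(.5229,-.0649,.061,-1.591+np.pi)
im,P=shot('top','top4.png')
cv2.imwrite('pics/top4c.png',cv2.resize(im[140:260,300:460],None,fx=5,fy=5,interpolation=cv2.INTER_CUBIC)[:,:,::-1])
# expected pixels for a centred jack: plate front corners and pad axis
o=np.array([.5189+.0015,-.1373+.075]);c,s=np.cos(-1.591),np.sin(-1.591)
for x,y,z in((.1,.035,.008),(.1,-.035,.008),(-.125,.035,.008),(-.125,-.035,.008),(.085,.027,.008),(.085,-.027,.008)):
    print((x,y),((proj(P,[o[0]+c*x-s*y,o[1]+s*x+c*y,z])[0]-[300,140])*5+2).round(0))
E
```

```text
t 15.42 pos [ 0.5227 -0.0655  0.061 ] yaw 1.5515 open 0.407 F [-0.1  4.1  5.2] grip 64.66484427452087
turn [-0.0007 -0.0014  0.0003]
shift [0.006 0.002 0.   ]
(0.1, 0.035) [485. 255.]
(0.1, -0.035) [485. 375.]
(-0.125, 0.035) [ 95. 245.]
(-0.125, -0.035) [ 93. 366.]
(0.085, 0.027) [459. 268.]
(0.085, -0.027) [459. 361.]
```

View pics/top4c.png

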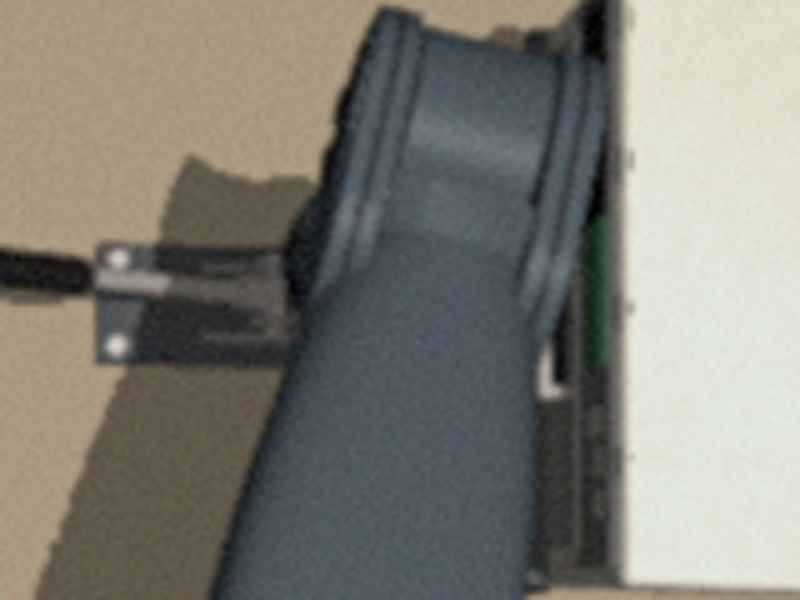

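The rear plate corners show at crop (96,243) and (95,364); for a centred jack I predicted (95,245) and (93,366), so placement is within about 1 mm. Next I release the column and go to the handle.

Emit:
step_arm:
  steps:
    - [[0,0,0],[0,0,0],0.6]
    - [[0,0,0],[0,0,0],0.75]
    - [[0,0,0],[0,0,0],0.75]
    - [[0,0,0],[0,0,0],0.75]
    - [[0,0,-0.3],[0,0,0],0.75]
    - [[0,0,-0.7],[0,0,0],0.75]
    - [[0,0,-1],[0,0,0],0.75]
    - [[0,0,-1],[0,0,0],0.75]
    - [[0,0,-1],[0,0,0],0.75]

```text
t: 16.22
ee_pos: [0.5245, -0.0677, 0.1625]
orientation: [[0.02, 1.0, 0.002], [1.0, -0.02, -0.0], [-0.0, 0.002, -1.0]]
contact_force: [-0.7, -0.2, -0.1]
opening: 0.748
grip_force: 0.0
```

Emit:
step_arm:
  steps:
    - [[0,0,-0.4],[0,0,0],0.75]
    - [[0.4,0,-0.4],[0,-0.001,0],0.75]
    - [[0.7,0,-0.4],[0,-0.001,0],0.75]
    - [[1,0,-0.4],[0,-0.001,0],0.75]
    - [[1,0,-0.4],[0,-0.001,0],0.75]
    - [[1,0,-0.4],[0,-0.001,0],0.75]

```text
t: 16.72
ee_pos: [0.5237, 0.0341, 0.1978]
orientation: [[0.017, 1.0, -0.007], [1.0, -0.017, -0.002], [-0.002, -0.007, -1.0]]
contact_force: [-0.2, 0.5, 0.7]
opening: 0.752
grip_force: 0.0
```

Emit:
step_arm:
  steps:
    - [[0.35,0,0],[0,0,0],0.75]
    - [[0.69,0,0],[0,0,0],0.75]
    - [[0.69,0,0],[0,0,0],0.75]
    - [[0.69,0,0],[0,0,0],0.75]
    - [[0.69,0,0],[0,0,0],0.75]

```text
t: 17.13
ee_pos: [0.5258, 0.1007, 0.1985]
orientation: [[0.02, 1.0, -0.005], [1.0, -0.02, -0.003], [-0.003, -0.005, -1.0]]
contact_force: [-0.2, -0.3, -0.6]
opening: 0.752
grip_force: 0.0
```

```bash
python3 - <<'E'
from h import *
go(.5259,.1043,.127,-1.591+np.pi)
im,P=shot('wrist','w8.png'); im2,P2=shot('top','top5.png')
# handle bar in the wrist view: dark run on rows, compare with predicted axis
S=manip.get_state(); g=im.mean(2)
ax=lambda s: [.5228+s*.019,-.0615+s,0]
for s,z in((.14,.123),(.1658,.1437),(.19,.159)):
    p=proj(P,[[.5228+s*.019,-.0615+s,z]])[0]; v=int(round(p[1])); 
    if 0<=v<400:
        row=g[v]; d=np.where(row[200:460]<50)[0]+200; print(p.round(1), d[:1],d[-1:], np.split(d,np.where(np.diff(d)>3)[0]+1).__len__(), [(a[0],a[-1]) for a in np.split(d,np.where(np.diff(d)>3)[0]+1) if len(a)])
# lug bolt & jack rear corners now, from top: bright blob near the old pad pixel
g2=im2.mean(2)[190:212,383:402]; y,x=np.where(g2>175); print('bolt',x.mean()+383,y.mean()+190,len(x))
E
```

```text
t 17.13 pos [0.5258 0.1007 0.1985] yaw 1.5504 open 0.752 F [-0.2 -0.3 -0.6] grip 0.0
turn [-0.0016  0.0011 -0.0001]
shift [0.038 0.003 0.715]
[328. 246.] [312] [343] 1 [(np.int64(312), np.int64(343))]
[327.9 221. ] [310] [344] 1 [(np.int64(310), np.int64(344))]
[327.8 188.9] [308] [346] 1 [(np.int64(308), np.int64(346))]
bolt 391.7391304347826 201.82608695652175 23
```

Emit:
step_arm:
  steps:
    - [[0.035,0,0.2],[0,0,0],0.75]
    - [[0.035,0,0.45],[0,0,0],0.75]
    - [[0.035,0,0.71],[0,0,0],0.75]
    - [[0.035,0,0.71],[0,0,0],0.75]
    - [[0.035,0,0.71],[0,0,0],0.1]
    - [[0.035,0,0.71],[0,0,0],0.1]
    - [[0.035,0,0.71],[0,0,0],0.1]
    - [[0.035,0,0.71],[0,0,0],0.1]
    - [[0.035,0,0.71],[0,0,0],0.1]
    - [[0.035,0,0.71],[0,0,0],0.1]
    - [[0.035,0,0.71],[0,0,0],0.1]
    - [[0.035,0,0.71],[0,0,0],0.1]
  grip_force: 40

```text
t: 18.23
ee_pos: [0.5266, 0.1059, 0.1296]
orientation: [[0.019, 1.0, -0.001], [1.0, -0.019, -0.001], [-0.001, -0.001, -1.0]]
contact_force: [-1.8, 2.9, 3.6]
opening: 0.229
grip_force: 39.1
```

```bash
python3 - <<'E'
from h import *
go(.5259,.1043,.127,-1.591+np.pi)
for f in('top0','top5'):
    g2=np.load(f'pics/{f}.png.npy').mean(2)[190:212,383:402]; y,x=np.where(g2>175); print('bolt',x.mean()+383,y.mean()+190,len(x))
E
```

```text
t 18.23 pos [0.5266 0.1059 0.1296] yaw 1.5516 open 0.229 F [-1.8  2.9  3.6] grip 39.07200872898102
turn [-0.0004  0.0002  0.0003]
shift [-0.016 -0.006  0.026]
bolt 391.7647058823529 199.76470588235293 17
bolt 391.7391304347826 201.82608695652175 23
```

```bash
python3 - <<'E'
from h import *
a,b=[np.load(f'pics/{f}.png.npy').mean(2).astype(np.float32) for f in('top0','top5')]
for n,(y0,y1,x0,x1) in dict(oven=(120,270,405,560),lug=(186,214,380,404)).items(): print(n,cv2.phaseCorrelate(a[y0:y1,x0:x1],b[y0:y1,x0:x1]))
print(b[188:216,380:402].astype(int))
E
```

```text
oven ((0.03652311105176409, -0.006301398854745344), 1.0527262897491456)
lug ((0.38543426073769993, -0.9672365210126124), 0.5222108357482487)
[[145 144 148 151 147 150 151 151 146 149 149 152 135  95  82  95  97  85
   83  85  81  88]
 [120 121 131 141 146 142 143 144 142 144 145 145 127  90  82  95 112  96
   84  88  87  86]
 [ 91  94  97 104 103 103 104 109 113 113 111 107 102  77  64  78  92  93
   81  85  84  84]
 [ 85  81  82  83  81  80  76  73  74  79  88  96  85  73  52  59  72  75
   80  78  77  73]
 [ 77  79  77  77  78  87  80  76  77  79  81  83  87  74  79  80  84  85
   76  66  68  57]
 [ 63  57  55  55  64  86  91  86  81  82  81  79  82  83  77  89  80  81
   78  59  48  39]
 [ 41  38  42  40  68  84  85  80  82  85  81  79  73  84  85  80  81  89
   75  67  45  35]
 [ 85  58  47  49  63  89  84  80  82  80  80  74  80  75  81  78  84  83
   78  71  53  39]
 [159 105  75  48  66  93  87  77  84  79  91 105 107 102  86  83  83  82
   82  74  53  36]
 [173 118  73  46  53  87  88  84  81  97 139 163 169 158 125  88  79  84
   88  71  42  47]
 [173 111  72  36  52  81  82
[... 945 characters left out ...]
9  56  64  70  54  60  66  66
   60  55  59  56]
 [ 75  75  77  79  70  54  48  45  43  57  89 114 128 119  63  36  52  70
   83  77  79  72]
 [ 86  84  88  88  87  73  76  80  79  93 140 185 188 164  89  43  59  72
   82  86  84  83]
 [ 90  85  84  93  90  88  87  87  86  91 132 183 190 163  87  54  76  74
   84  87  84  87]
 [ 81  84  82  79  79  86  81  89  82  85 100 125 131  99  51  57  81  79
   84  84  86  82]
 [ 95  94  94  88  80  84  88  88  91  88  88  84  78  57  53  69  79  79
   81  84  81  88]
 [128 134 131 116 114 115 114 112 114 115 112 110  99  73  81  92  81  78
   81  83  90  84]
 [149 148 149 146 138 140 142 142 143 138 138 141 126  95  99 125  92  82
   87  86  86  87]]
```

The oven has not moved and the jack is centred to about 2 mm. First stroke.

Emit:
step_arm:
  steps:
    - [[0.042,0,0.071],[0,0,0],0.1]
    - [[0.08,0,0.144],[0,0,0],0.1]
    - [[0.115,0,0.219],[0,0,0],0.1]
    - [[0.146,0,0.295],[0,0,0],0.1]
    - [[0.173,0,0.373],[0,0,0],0.1]
    - [[0.197,0,0.452],[0,0,0],0.1]
    - [[0.216,0,0.532],[0,0,0],0.1]
    - [[0.231,0,0.614],[0,0,0],0.1]
    - [[0.242,0,0.695],[0,0,0],0.1]
    - [[0.249,0,0.778],[0,0,0],0.1]
    - [[0.252,0,0.86],[0,0,0],0.1]
    - [[0.251,0,0.942],[0,0,0],0.1]
    - [[0.251,0,0.96],[0,0,0],0.1]
    - [[0.251,0,0.96],[0,0,0],0.1]

```text
t: 19.4
ee_pos: [0.5266, 0.1316, 0.0327]
orientation: [[0.018, 1.0, -0.002], [1.0, -0.018, 0.001], [0.001, -0.002, -1.0]]
contact_force: [-1.5, 4.8, 4.9]
opening: 0.232
grip_force: 39.3
```

```bash
python3 - <<'E'
from h import *
go(.5259,.1043,.127,-1.591+np.pi)
im,P=shot('side','s1.png')
a=np.load('pics/side0.png.npy').mean(2).astype(np.float32);b=im.mean(2).astype(np.float32)
print(cv2.phaseCorrelate(a[190:330,340:470],b[190:330,340:470]))
E
```

```text
t 19.4 pos [0.5266 0.1316 0.0327] yaw 1.5523 open 0.232 F [-1.5  4.8  4.9] grip 39.34068024158478
turn [-0.0007 -0.0002  0.0005]
shift [-0.273 -0.004 -0.943]
((0.39742157872751704, -0.006648358254523146), 0.60968215166296)
```

Emit:
step_arm:
  steps:
    - [[0,0,-0.1],[0,0,0],0.1]
    - [[-0.002,0,-0.18],[0,0,0],0.1]
    - [[-0.009,0,-0.265],[0,0,0],0.1]
    - [[-0.02,0,-0.346],[0,0,0],0.1]
    - [[-0.035,0,-0.428],[0,0,0],0.1]
    - [[-0.054,0,-0.508],[0,0,0],0.1]
    - [[-0.078,0,-0.587],[0,0,0],0.1]
    - [[-0.105,0,-0.665],[0,0,0],0.1]
    - [[-0.136,0,-0.741],[0,0,0],0.1]
    - [[-0.171,0,-0.816],[0,0,0],0.1]
    - [[-0.209,0,-0.889],[0,0,0],0.1]
    - [[-0.251,0,-0.96],[0,0,0],0.1]
    - [[-0.255,0,-0.97],[0,0,0],0.1]
    - [[-0.255,0,-0.97],[0,0,0],0.1]

```text
t: 20.62
ee_pos: [0.5262, 0.105, 0.1297]
orientation: [[0.02, 1.0, -0.003], [1.0, -0.02, -0.001], [-0.001, -0.003, -1.0]]
contact_force: [0.1, -0.4, -4.8]
opening: 0.235
grip_force: 40.5
```

Emit:
step_arm:
  steps:
    - [[0.046,0,0.081],[0,0,0],0.1]
    - [[0.084,0,0.154],[0,0,0],0.1]
    - [[0.119,0,0.229],[0,0,0],0.1]
    - [[0.15,0,0.305],[0,0,0],0.1]
    - [[0.177,0,0.383],[0,0,0],0.1]
    - [[0.201,0,0.462],[0,0,0],0.1]
    - [[0.22,0,0.542],[0,0,0],0.1]
    - [[0.235,0,0.624],[0,0,0],0.1]
    - [[0.246,0,0.705],[0,0,0],0.1]
    - [[0.253,0,0.788],[0,0,0],0.1]
    - [[0.256,0,0.87],[0,0,0],0.1]
    - [[0.255,0,0.952],[0,0,0],0.1]
    - [[0.255,0,0.97],[0,0,0],0.1]
    - [[0.255,0,0.97],[0,0,0],0.1]
    - [[0.255,0,0.97],[0,0,0],0.1]

```text
t: 21.87
ee_pos: [0.5274, 0.1332, 0.0341]
orientation: [[0.018, 1.0, 0.0], [1.0, -0.018, 0.003], [0.003, 0.0, -1.0]]
contact_force: [-1.2, 4.7, 6.6]
opening: 0.229
grip_force: 42.3
```

```bash
cat > chk.py <<'E'
from h import *
go(.5259,.1043,.127,-1.591+np.pi)
im,P=shot('side','s2.png'); a,b=[x.mean(2).astype(np.float32) for x in(np.load('pics/s1.png.npy'),im)]
# oven front-top edge corner: side-view patch shift, and what 1..12 mm of front lift would give there
X=np.array([.363,-.185,.24])
for h in(0,.006,.010,.014):
    q=[proj(P,[x+[0,0,h]])[0] for x in ([.363,-.185,.24],[.664,-.19,.24])]; print(h,np.round(q,2).tolist())
u,v=proj(P,[X])[0].astype(int); w=22
print('near corner shift',cv2.phaseCorrelate(a[v-w:v+w,u-w:u+w],b[v-w:v+w,u-w:u+w],cv2.createHanningWindow((2*w,2*w),cv2.CV_32F)))
u,v=proj(P,[[.664,-.19,.24]])[0].astype(int); w=16
print('far corner shift',cv2.phaseCorrelate(a[v-w:v+w,u-w:u+w],b[v-w:v+w,u-w:u+w],cv2.createHanningWindow((2*w,2*w),cv2.CV_32F)))
E
python3 chk.py
```

```text
t 21.87 pos [0.5274 0.1332 0.0341] yaw 1.5533 open 0.229 F [-1.2  4.7  6.6] grip 42.26293623447418
turn [ 0.0001 -0.0009  0.0009]
shift [-0.287 -0.01  -0.93 ]
0 [[346.22, 256.38], [446.91, 187.22]]
0.006 [[346.22, 256.38], [446.91, 187.22]]
0.01 [[346.22, 256.38], [446.91, 187.22]]
0.014 [[346.22, 256.38], [446.91, 187.22]]
near corner shift ((0.387565423163462, 0.33278143829986107), 0.6992222501024787)
far corner shift ((-0.0016520532482502404, 0.5104161301301797), 0.858988287858665)
```

```bash
cat > chk.py <<'E'
from h import *
import sys
def chk(n,tag,ref):
    im,P=shot(n,tag+n+'.png'); cmp(n,ref,tag+n+'.png',P)
def cmp(n,ref,cur,P):
    a,b=[np.load(f'pics/{f}.npy').mean(2).astype(np.float32) for f in(ref,cur)]
    for X in([.363,-.185,.24],[.664,-.19,.24],[.36,-.467,.24],[.519,-.137,.072]):
        q0=proj(P,[X])[0]; d=proj(P,[X[0],X[1],X[2]+.006])[0]-q0; u,v=q0.astype(int)
        w=9 if X[2]<.1 else 14; s=5
        if not(w+s<=u<640-w-s and w+s<=v<400-w-s): continue
        r=cv2.matchTemplate(b[v-w-s:v+w+s,u-w-s:u+w+s],a[v-w:v+w,u-w:u+w],cv2.TM_CCOEFF_NORMED); k=np.array(np.unravel_index(r.argmax(),r.shape))
        sub=cv2.phaseCorrelate(a[v-w-s:v+w+s,u-w-s:u+w+s],b[v-w-s:v+w+s,u-w-s:u+w+s])[0]
        print(n,X,'6mm->',d.round(2),'match',(k[::-1]-s),round(float(r.max()),2),'phase',np.round(sub,2))
E
python3 - <<'E'
from chk import *
P=eyes.camera_params('side'); cmp('side','side0.png','s2.png',P); cmp('side','s1.png','s2.png',P)
chk('top','d2','top5.png'); go(0,0,0)
E
```

```text
side [0.363, -0.185, 0.24] 6mm-> [ 0.23 -2.42] match [1 0] 0.65 phase [ 0.04 -1.4 ]
side [0.664, -0.19, 0.24] 6mm-> [ 0.67 -2.27] match [1 0] 0.99 phase [ 0.07 -0.03]
side [0.519, -0.137, 0.072] 6mm-> [ 0.3  -1.78] match [3 0] 0.77 phase [ 0.22 -0.38]
side [0.363, -0.185, 0.24] 6mm-> [ 0.23 -2.42] match [1 0] 0.93 phase [-0.07  0.12]
side [0.664, -0.19, 0.24] 6mm-> [ 0.67 -2.27] match [1 0] 0.99 phase [ 0.04 -0.06]
side [0.519, -0.137, 0.072] 6mm-> [ 0.3  -1.78] match [ 3 -1] 0.78 phase [ 0.34 -0.21]
top [0.363, -0.185, 0.24] 6mm-> [0.62 0.  ] match [3 0] 1.0 phase [ 0.29 -0.77]
top [0.664, -0.19, 0.24] 6mm-> [ 0.59 -0.67] match [ 3 -1] 0.99 phase [0.61 0.4 ]
top [0.36, -0.467, 0.24] 6mm-> [1.28 0.01] match [2 0] 0.99 phase [-0.1   0.15]
top [0.519, -0.137, 0.072] 6mm-> [ 0.37 -0.27] match [1 0] 0.96 phase [ 0.31 -0.29]
t 21.97 pos [0.5274 0.1332 0.0342] yaw 1.5533 open 0.227 F [-1.1  3.1  8.4] grip 42.26592779159546
shift [-1.426 -5.25   0.336]
```

```bash
cat > est.py <<'E'
from h import *
from scipy.optimize import least_squares
def est(ref,cur,n='top'):
    P=eyes.camera_params(n); a,b=[np.load(f'pics/{f}.npy').mean(2).astype(np.float32) for f in(ref,cur)]
    pts=[]
    for X in([.363,-.185,.24],[.664,-.19,.24],[.36,-.467,.24],[.663,-.4764,.24],[.519,-.137,.072]):
        u,v=proj(P,[X])[0].round().astype(int); w=9 if X[2]<.1 else 12
        M=np.eye(2,3,dtype=np.float32); 
        r=cv2.matchTemplate(b[v-w-6:v+w+6,u-w-6:u+w+6],a[v-w:v+w,u-w:u+w],cv2.TM_CCOEFF_NORMED); k=np.unravel_index(r.argmax(),r.shape)
        M[0,2],M[1,2]=k[1]-6+0.,k[0]-6+0.
        bb=b[v-w-8:v+w+8,u-w-8:u+w+8]; M2=M.copy(); M2[:,2]+=8
        try: cc,M2=cv2.findTransformECC(a[v-w:v+w,u-w:u+w],bb,M2,cv2.MOTION_TRANSLATION,(3,100,1e-4),None,3)
        except cv2.error: continue
        if cc>.9: pts.append((X,M2[:,2]-8)); print(n,X,(M2[:,2]-8).round(2),round(cc,3))
    A=np.array([p[0] for p in pts]);D=np.array([p[1] for p in pts]); q0=proj(P,A)
    def mod(p): # pitch th about rear feet line y=-.46, slide p[1], p[2]
        th=p[0]; y=A[:,1]+.46; B=np.c_[A[:,0]+p[2],-.46+y*np.cos(th)-A[:,2]*np.sin(th)+p[1],y*np.sin(th)+A[:,2]*np.cos(th)]
        return proj(P,B)-q0
    r=least_squares(lambda p:(mod(p)-D).ravel(),[0,0,0]); J=np.linalg.inv(r.jac.T@r.jac)
    print('pitch',r.x[0],'pad lift mm',1000*.323*r.x[0],'sd(px .1)',1000*.323*.1*J[0,0]**.5,'slide mm',1000*r.x[1:],'res',np.abs(r.fun).max())
E
python3 -c "
from est import *
est('top5.png','d2top.png')"
```

```text
top [0.363, -0.185, 0.24] [3.22 0.03] 0.999
top [0.664, -0.19, 0.24] [ 2.85 -1.11] 0.993
top [0.36, -0.467, 0.24] [2.45 0.18] 0.999
top [0.663, -0.4764, 0.24] [2.27 0.09] 0.999
top [0.519, -0.137, 0.072] [ 1.15 -0.43] 0.977
pitch 0.025696713158356227 pad lift mm 8.30003835014906 sd(px .1) 0.5063320748277774 slide mm [0.4502798  0.09329846] res 0.3263614441827656
```

The fitted pitch puts the pad about 8.3 mm up (±0.8). The oven has not slid, and the handle is held fully down with about 8 N. I let it settle briefly, then hand in.

Emit:
step_arm:
  steps:
    - [[0,0,0],[0,0,0],0.1]
    - [[0,0,0],[0,0,0],0.1]
    - [[0,0,0],[0,0,0],0.1]
    - [[0,0,0],[0,0,0],0.1]
    - [[0,0,0],[0,0,0],0.1]
    - [[0,0,0],[0,0,0],0.1]

```text
t: 22.47
ee_pos: [0.5274, 0.1333, 0.0342]
orientation: [[0.018, 1.0, 0.0], [1.0, -0.018, 0.003], [0.003, 0.0, -1.0]]
contact_force: [-1.0, 3.9, 7.6]
opening: 0.233
grip_force: 42.3
```

```bash
python3 -c "
from est import *
shot('top','d3top.png'); est('top5.png','d3top.png'); S=manip.get_state(); print(S['ee_pos'],S['contact_force'],S['grip_force'])
print(manip.finish_job())"
```

```text
top [0.363, -0.185, 0.24] [3.22 0.02] 0.999
top [0.664, -0.19, 0.24] [ 2.86 -1.13] 0.993
top [0.36, -0.467, 0.24] [2.44 0.15] 0.999
top [0.663, -0.4764, 0.24] [2.28 0.08] 0.999
top [0.519, -0.137, 0.072] [ 1.14 -0.44] 0.978
pitch 0.025856092745070856 pad lift mm 8.351517956657887 sd(px .1) 0.5062804984487346 slide mm [0.48527309 0.13356205] res 0.3285296312258197
[0.52743184 0.13322613 0.03422204] [-0.58295625  3.68057868  7.3489656 ] 42.27054834365845
the job is handed in; nothing more can be done
None
```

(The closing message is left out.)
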